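Sort the brayers back to their own colour rests

ROBOT

A 6-joint arm with a two-finger parallel gripper is mounted at the origin on the work surface. World frame = base frame: x ahead of the robot, y to its left, z up, the work surface at z = 0. Lengths are in mm, angles in rad, forces in N, time in s.
With the tool pointing down it reaches from about 300 to 850 mm from the base axis. Payload 5.4 kg.
Tool frame: the origin (TCP) lies midway between the tips of the shut fingers; the grasp point (between the pads) lies 19 mm behind it (env.grip_depth is the distance from the TCP to the grasp point, in mm); z points along the fingers, y is the line along which they close (so a half turn about z gives the same grasp; the last joint's range is limited). The gripper opens to 85 mm and grips with 20 to 120 N. Pads are 22 mm wide; open, the fingers measure 114 mm over their backs; the gripper's body (76 mm by 85 mm) begins 54 mm behind the grasp point. The pads swing forward as they close: fully open they stand 13 mm farther back than shut.
Start: joints at [1.109, 0.158, 1.597, -0, 1.386, -0.21], TCP at [143.271, 556.848, 231.299] pointing down, gripper open.
Joint ranges: [-2.91, 2.91], [-0.94, 2.29], [0.18, 2.7], [-1.29, 4.43], [0.17, 2.64], [-3, 3]. Speed limits (rad/s): [2.57, 2.57, 3.14, 3.14, 3.14, 3.14].

INTERFACE

Orientations are given as a unit quaternion [x, y, z, w].
In Python, from station import env gives the robot as it stands. Calls block until the motion is done:
- env.goto(position, orientation): joint-space move of the TCP to a pose.
- env.movel(position, rotation=None, speed=150, contact_N=None): straight line of the TCP; rotation=None keeps the orientation; speed is the mean speed in mm/s. With contact_N (N) it stops when the force on the tool has changed by that much, and returns True; else False.
- env.movej(angles): joint-space move.
- env.gripper_open() and env.grab(): open the fingers fully, or close them until they stop; the grip force is fixed at half the most.
- env.wait(seconds).
- env.ik(position, orientation): joint angles nearest the present ones, or None.
- env.camera(name): name is "side" or "top"; returns a dict with "color" (384x512x3 uint8, red, green, blue), "K" (3x3 intrinsics, pixels), "dist" ([k1, k2, p1, p2, k3] as OpenCV has them; the pictures are not rectified), "xyz" and "rotation" of the camera in the world. Camera axes: x right, y down, z forward; pixel columns grow to the right and rows downward; lengths in mm; the calibration is good to about 2 mm. A picture is of the moment at which its call begins. There is no depth.
A pose or a line that the arm cannot do raises env.PlanningError and nothing moves.
- env.finish_job(): hands the job in; it is judged then, once.
Readings, each from a call of its own:
- env.get_time_s(): time.
- env.get_q(): joint angles.
- env.get_dq(): joint speeds.
- env.get_effort(): joint torques, N m.
- env.get_eef_pos(): TCP position.
- env.get_orientation(): TCP orientation.
- env.get_force(): force on the tool from outside, world axes, zero at the start.
- env.get_torque(): the same for the moment, N m.
- env.get_opening(): opening from 0.0 (shut) to 1.0 (fully open).
- env.get_grasp_force(): force on a finger pad.
Only numpy, scipy, OpenCV 4.12 (cv2) and the standard library are available. Lean on these libraries where they do the work, as an engineer would, in place of code of your own. Each camera call takes 0.05 s, during which the arm holds its last target. There are 200 camera calls.

TASK

The three brayers are parked in the wrong rests: put each one in the rest of its own handle colour, using the empty grey rest on the way, and leave the grey rest empty. Park each one flat in its tray, one to a rest, with the handle sticking straight out over the front wall the way they lie now. The rollers are inky, so never put one down on the table top, and leave the ink tin and the lino block where they are.

Things in the scene. Friction and masses are not known exactly. Their poses are not given: they have to be found in the camera images.
- brayer_red: Brayer (ink roller), red handle, 0.22 kg, 51 mm high. Origin: at underside level below the grip point. x: along the handle to the roller, z up. Handle: flat-sided bar 22 x 22 mm, axis 40 above origin, x -86 to +16; grip it across y at x=0 (balance at x +10). Foot under it at x -36 to -28; yoke from x +27; black roller 36 dia., axle at x +70; head 74 wide, to x +88. Starts flat in a wrong rest.
- brayer_yellow: Brayer (ink roller), yellow handle, 0.22 kg, 51 mm high. Origin: at underside level below the grip point. x: along the handle to the roller, z up. Handle: flat-sided bar 22 x 22 mm, axis 40 above origin, x -86 to +16; grip it across y at x=0 (balance at x +10). Foot under it at x -36 to -28; yoke from x +27; black roller 36 dia., axle at x +70; head 74 wide, to x +88. Starts flat in a wrong rest.
- brayer_blue: Brayer (ink roller), blue handle, 0.22 kg, 51 mm high. Origin: at underside level below the grip point. x: along the handle to the roller, z up. Handle: flat-sided bar 22 x 22 mm, axis 40 above origin, x -86 to +16; grip it across y at x=0 (balance at x +10). Foot under it at x -36 to -28; yoke from x +27; black roller 36 dia., axle at x +70; head 74 wide, to x +88. Starts flat in a wrong rest.
- rest_red: Red tray, fixed; holds one brayer. Origin: on the table under the tray, below a parked brayer's grip point; x points to the roller end, z up. Outside x -53 to +105 mm, y -53 to +53; walls 4 thick, 22 high; floor 10 above the table. A parked brayer's origin is 10 mm above this one, x axes alike, 12 mm play all round, handle end out over the front (-x) wall.
- rest_yellow: Yellow tray, fixed; holds one brayer. Origin: on the table under the tray, below a parked brayer's grip point; x points to the roller end, z up. Outside x -53 to +105 mm, y -53 to +53; walls 4 thick, 22 high; floor 10 above the table. A parked brayer's origin is 10 mm above this one, x axes alike, 12 mm play all round, handle end out over the front (-x) wall.
- rest_blue: Blue tray, fixed; holds one brayer. Origin: on the table under the tray, below a parked brayer's grip point; x points to the roller end, z up. Outside x -53 to +105 mm, y -53 to +53; walls 4 thick, 22 high; floor 10 above the table. A parked brayer's origin is 10 mm above this one, x axes alike, 12 mm play all round, handle end out over the front (-x) wall.
- rest_grey: Grey tray, fixed; holds one brayer; the spare, empty. Origin: on the table under the tray, below a parked brayer's grip point; x points to the roller end, z up. Outside x -53 to +105 mm, y -53 to +53; walls 4 thick, 22 high; floor 10 above the table. A parked brayer's origin is 10 mm above this one, x axes alike, 12 mm play all round, handle end out over the front (-x) wall.
- ink_tin: Bystander: closed upright ink tin, 76 mm in diameter, 70 mm high, on the far part of the table; origin at the centre of its underside.
- lino_block: Bystander: brown carved lino block on wood, 100 x 140 x 22 mm, lying flat on the far part of the table; origin at the centre of its underside.

How it is judged:
By the outcome, as a careful person would: the job done as asked, in the order asked, and still so for the second after the job is handed in, with the robot touching nothing.
It also fails if it takes over 96 s, if anything falls off the work surface, if the arm or the gripper's body presses on something with over 40 N, if the wrist force passes 120 N, or if a joint passes its speed limit or range.

## Working session

There is one attempt and no reset: what is moved stays moved. The work goes in short steps, each a Python script; the robot and the scene stay as the last script left them, time stands still between calls to the robot, and variables do not carry over. Pictures are saved under pics/ and viewed, at most 14 in all, crops included, and the job is handed in when it is done.

```bash
mkdir -p pics; python3 - <<'E'
from station import env
import cv2,numpy as np
for n in("top","side"):
    c=env.camera(n); cv2.imwrite(f"pics/{n}0.png",c["color"][:,:,::-1]); np.savez(f"{n}0.npz",**c)
    print(n,c["K"],c["dist"],c["xyz"],c["rotation"])
print(env.get_orientation(),env.get_time_s())
E
```

```text
top [[407.32489066   0.         250.06112625]
 [  0.         407.32489066 187.80364622]
 [  0.           0.           1.        ]] [-0.06770992  0.          0.          0.          0.        ] [421.29784289   6.1655567  935.3951428 ] [-0.69349434  0.71427647 -0.06107093  0.07172918]
side [[419.21299107   0.         259.59370055]
 [  0.         419.21299107 191.1093159 ]
 [  0.           0.           1.        ]] [-0.03154835  0.          0.          0.          0.        ] [ 477.22535857 -783.42811297  695.2773106 ] [ 0.90328064 -0.06942278  0.03860456 -0.42163285]
[ 1.25595861e-01  9.92081109e-01 -8.19653006e-04 -2.86138960e-04] 0.1
```

View pics/top0.png

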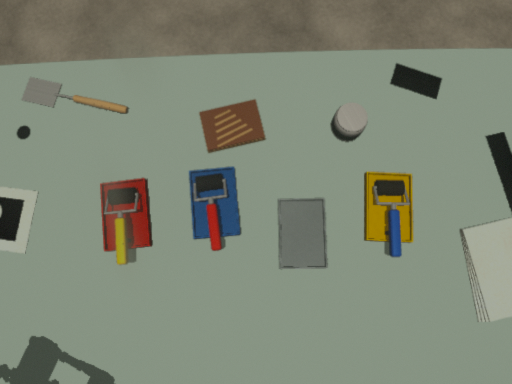

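View pics/side0.png

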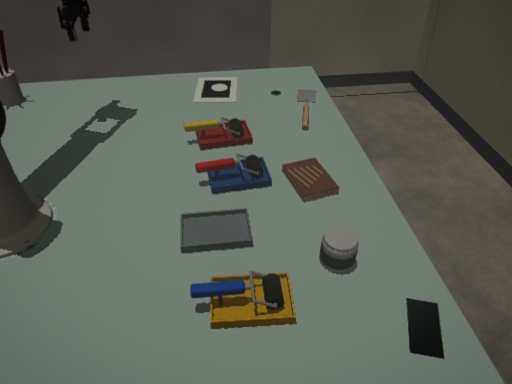

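The top view shows yellow in the red rest (126,215), red in the blue rest (215,202), the grey rest empty (302,233), and blue in the yellow rest (389,207). All handles point towards the robot. Next I measure the trays and handles by colour.

```bash
cat > h.py <<'E'
import cv2,numpy as np
from scipy.spatial.transform import Rotation as R
HSV={"red":[(0,7),(172,180)],"yellow":[(18,32)],"blue":[(105,125)]}
def plane(c,px,z):
    p=cv2.undistortPoints(np.float32(px).reshape(-1,1,2),c["K"],c["dist"]).reshape(-1,2)
    q=np.asarray(c["rotation"]); M=R.from_quat(q).as_matrix() if q.size==4 else q
    d=np.c_[p,np.ones(len(p))]@M.T
    o=np.asarray(c["xyz"],float)
    return (o+d*((z-o[2])/d[:,2])[:,None])[:,:2]
def rect(c,cnt,z,L,W):
    """centre, yaw (mod pi, near 0), sizes; sides facing the camera show the wall below, so keep the far edges"""
    P=plane(c,cv2.convexHull(cnt),z)
    (cx,cy),s,a=cv2.minAreaRect(P.astype(np.float32))
    b=cv2.boxPoints(((cx,cy),s,a)); e=[b[1]-b[0],b[2]-b[1]]
    v=max(e,key=np.linalg.norm); yaw=np.arctan(v[1]/v[0])
    u=np.array([np.cos(yaw),np.sin(yaw)]); n=np.array([-u[1],u[0]]); ctr=np.array([cx,cy])
    S=sorted(s)[::-1]; away=ctr-np.asarray(c["xyz"])[:2]
    for ax,m,t in((u,S[0],L),(n,S[1],W)): ctr=ctr+ax*np.sign(away@ax)*(m-t)/2
    return ctr,yaw,S
def contours(c,rng):
    h=cv2.cvtColor(np.ascontiguousarray(c["color"]),cv2.COLOR_RGB2HSV)
    m=sum(cv2.inRange(h,(a,140,60),(b,255,255)) for a,b in rng)
    m=cv2.morphologyEx(m,cv2.MORPH_OPEN,np.ones((2,2)))
    return cv2.findContours(m,cv2.RETR_EXTERNAL,cv2.CHAIN_APPROX_NONE)[0]
def tool(yaw): # handle along yaw, fingers close across it; pointing down
    return R.from_euler("z",yaw)*R.from_quat([1,0,0,0])
def handle(c,cnt):
    ctr,yaw,s=rect(c,cnt,61,102,22)
    return ctr+35*np.array([np.cos(yaw),np.sin(yaw)]),yaw,s
def tray(c,cnt):
    ctr,yaw,s=rect(c,cnt,22,158,106)
    return ctr-26*np.array([np.cos(yaw),np.sin(yaw)]),yaw,s
E
python3 - <<'E'
from h import *
c=dict(np.load("top0.npz"))
np.set_printoptions(precision=1,suppress=True)
for n,r in HSV.items():
    for k in contours(c,r):
        if cv2.contourArea(cv2.convexHull(k))<150: continue
        big=cv2.contourArea(cv2.convexHull(k))>2000
        g,y,s=(tray if big else handle)(c,k)
        print(n,"tray" if big else "handle",cv2.boundingRect(k),g,round(float(y),3),np.array(s))
# grey: darker than the table, low saturation, within the middle region
h=cv2.cvtColor(c["color"],cv2.COLOR_RGB2HSV)
print("table",h[300,300],"grey",h[233,302])
for T in (100,110,115,120):
    m=cv2.inRange(h,(0,0,0),(180,255,T)); m[:,:255]=0;m[:,350:]=0;m[:180]=0;m[300:]=0
    k=max(cv2.findContours(m,0,1)[0],key=lambda k:cv2.contourArea(cv2.convexHull(k)))
    g,y,s=tray(c,k); print("grey",T,cv2.boundingRect(k),g,round(float(y),3),np.array(s))
E
```

```text
red handle (105, 216, 13, 36) [518.7 322.1] -0.035 [76.1 23.2]
red handle (208, 205, 14, 46) [537.4  99.6] 0.11 [99.5 21.4]
red handle (114, 180, 38, 69) [592.9 306.9] 0.11 [148.9  72.7]
yellow handle (116, 219, 11, 46) [512.2 301.1] 0.066 [98.5 21.4]
yellow handle (379, 195, 28, 8) [ 553.1 -236.4] 1.538 [59.6 15.5]
yellow tray (366, 173, 48, 70) [ 514.2 -295.9] -0.079 [156.5 107.3]
blue handle (391, 211, 11, 46) [ 511.1 -293.2] -0.047 [96.6 19.7]
blue handle (194, 203, 15, 36) [542.2 129.6] 0.031 [77.  29.4]
blue tray (193, 169, 48, 68) [533.8  89.1] 0.074 [152.5  96.8]
table [ 53  29 148] grey [ 49  19 107]
grey 100 (279, 199, 48, 68) [460.9 -93.4] -0.016 [150.4 101.1]
grey 110 (278, 199, 50, 69) [461.3 -95.2] -0.015 [153. 106.]
grey 115 (278, 198, 50, 71) [462.7 -95.2] -0.016 [155.4 106.3]
grey 120 (278, 198, 50, 71) [463.6 -95.7] -0.017 [156.4 107.7]
```

```bash
python3 - <<'E'
from h import *
c=dict(np.load("top0.npz"))
np.set_printoptions(precision=1,suppress=True)
h=cv2.cvtColor(c["color"],cv2.COLOR_RGB2HSV)
for n,(a,b) in {"red":(95,158),"blue":(180,250),"yellow":(355,420)}.items():
  for smin in(90,130):
    m=sum(cv2.inRange(h,(x,smin,40),(y,255,255)) for x,y in HSV[n]); m[:,:a]=0;m[:,b:]=0;m[:160]=0;m[270:]=0
    m=cv2.morphologyEx(m,cv2.MORPH_OPEN,np.ones((2,2)))
    k=cv2.findNonZero(m); g,y,s=tray(c,k); print(n,smin,cv2.boundingRect(k),g,round(float(y),3),np.array(s))
E
```

```text
red 90 (101, 179, 51, 73) [515.2 301.8] 0.094 [156.8 108.7]
red 130 (102, 180, 50, 72) [514.6 301.2] 0.095 [156.2 107.3]
blue 90 (191, 168, 50, 72) [536.   95.4] 0.064 [156.  103.9]
blue 130 (191, 169, 50, 70) [535.4  94.4] 0.068 [154.5 102.5]
yellow 90 (365, 172, 49, 72) [ 515.5 -296.9] -0.084 [158.9 110.8]
yellow 130 (366, 173, 48, 70) [ 514.5 -296.4] -0.079 [157.7 107.8]
```

```bash
cat > mv.py <<'E'
from station import env
from h import *
REST={"red":(515,301.5,.095),"blue":(535.7,95,.067),"yellow":(515,-296.6,-.08),"grey":(462.5,-95.2,-.016)}
UP=135; ZG=30
def quat(yaw): return (R.from_euler("z",yaw)*R.from_quat([0,1,0,0])).as_quat()
def pick(x,y,yaw):
    q=quat(yaw); env.goto([x,y,UP],q); env.movel([x,y,ZG],q,speed=120)
    env.grab(); print("grip",env.get_opening(),env.get_grasp_force())
    env.movel([x,y,UP],q,speed=120); print("lifted",env.get_opening(),env.get_force(),env.get_time_s())
def carry(x,y,yaw): env.movel([x,y,UP],quat(yaw),speed=220)
def place(x,y,yaw):
    q=quat(yaw); env.movel([x,y,ZG+12],q,speed=120)
    print("touch",env.movel([x,y,ZG-2],q,speed=30,contact_N=6),env.get_eef_pos()[2])
    env.gripper_open(); env.movel([x,y,UP],q,speed=150); print("t",env.get_time_s())
def snap(name,cam="top"):
    c=env.camera(cam); cv2.imwrite(f"pics/{name}.png",c["color"][:,:,::-1]); return c
E
python3 - <<'E'
from mv import *
for n,(x,y,a) in REST.items():
    for z in(UP,ZG): print(n,np.round(env.ik([x,y,z],quat(a)),2))
pick(537.4,99.6,.11); carry(*REST["grey"]); place(*REST["grey"])
env.goto([330,100,250],quat(0)); snap("t1"); snap("s1","side")
E
```

```text
red [ 0.33  0.3   1.63 -0.    1.21 -1.34]
red [ 0.33  0.45  1.67 -0.    1.02 -1.34]
blue [-0.05  0.17  1.78 -0.    1.19 -1.68]
blue [-0.05  0.33  1.83 -0.    0.98 -1.68]
yellow [-0.73  0.3   1.63 -0.    1.21 -2.22]
yellow [-0.73  0.44  1.68 -0.    1.02 -2.22]
grey [-0.46 -0.01  1.98 -0.    1.18 -2.01]
grey [-0.46  0.17  2.03 -0.    0.94 -2.01]
grip 0.25098242201105136 59.06744599342346
lifted 0.24627367481663198 [-0.33710055  0.30170329 -2.16175031] 4.9417
touch True 30.36787340009872
t 8.8833
```

View pics/t1.png

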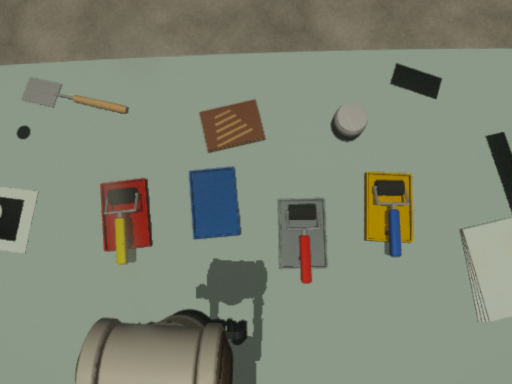

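View pics/s1.png

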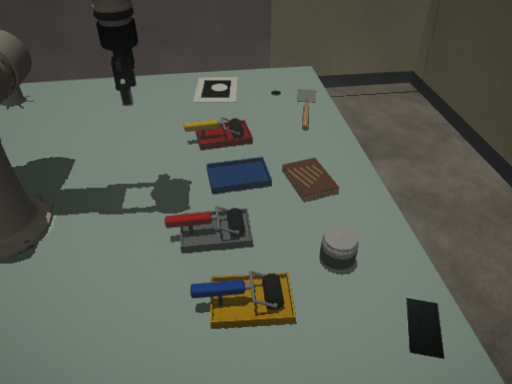

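Red sits flat in grey, with its roller at (303,212) in the top view, and the blue rest is empty. Next is blue to blue, then yellow to yellow.

```bash
python3 - <<'E'
from mv import *
np.set_printoptions(precision=3,suppress=True)
def move(src,dst): pick(*src); carry(*dst); place(*dst)
move((511.1,-293.2,-.047),REST["blue"])
move((512.2,301.1,.066),REST["yellow"])
env.goto([330,100,250],quat(0)); c=snap("t2"); snap("s2","side")
for n,r in HSV.items():
    for k in contours(c,r):
        a=cv2.contourArea(cv2.convexHull(k))
        if 150<a<2000: print(n,cv2.boundingRect(k),*handle(c,k))
E
```

```text
grip 0.24900564800439046 59.15407061576843
lifted 0.2485195975114733 [-0.4   -0.12  -3.043] 14.3
touch True 30.301285553310706
t 19.075
grip 0.24576175367897646 58.73175323009491
lifted 0.24470145288098266 [-0.289 -1.741 -2.42 ] 22.5667
touch True 30.483077667422315
t 28.275
red (301, 237, 11, 47) [461.316 -97.501] -0.03126636 [96.29777526855469, 21.123859405517578]
yellow (381, 194, 28, 8) [ 555.152 -240.731] 1.5385181 [59.50962829589844, 15.484956741333008]
blue (222, 193, 19, 43) [559.852  68.522] 0.09599352 [91.27772521972656, 33.049522399902344]
```

View pics/t2.png

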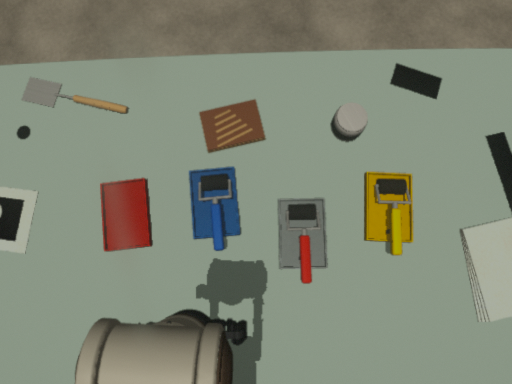

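View pics/s2.png

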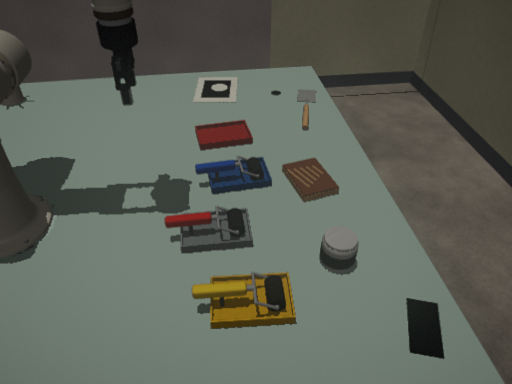

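Blue (217,225) is flat in the blue rest and yellow (397,230) is flat in the yellow rest. The red rest is now empty, so red goes home.

```bash
python3 - <<'E'
from mv import *
pick(462,-96.5,-.024); carry(*REST["red"]); place(*REST["red"])
env.goto([330,-100,250],quat(0)); env.wait(.3); snap("t3"); snap("s3","side")
E
```

```text
grip 0.2501352433297713 60.13211667537689
lifted 0.2492063673830732 [ 1.15782468 -0.4621812  -2.37337602] 33.7083
touch True 30.28513025692447
t 38.5417
```

View pics/t3.png

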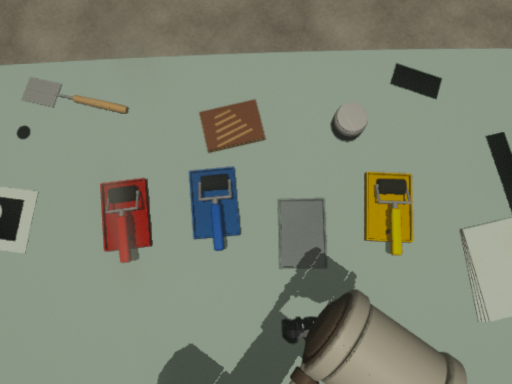

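View pics/s3.png

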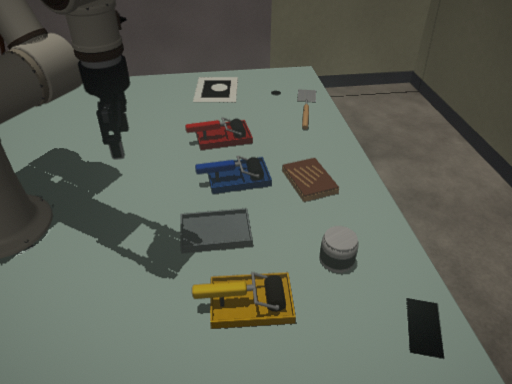

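All three brayers lie flat in their own rests: red (124,220), blue (216,210), yellow (394,215). Grey (302,233) is empty, and the tin and block haven't moved.

```bash
python3 -c "
from station import env
print(env.finish_job())"
```

```text
the job is handed in; nothing more can be done
None
```

The job is handed in: each brayer lies flat in the rest of its own colour, the grey rest is empty, and the tin and lino block are where they were, after about 40 s of the 96 s allowed.

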